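Lay out the case-closing station

TASK

Set up this watch-assembly bench: put the case holder block midway between the hand press and the stack of trays, on the line joining their centres and with its long side along that line. Lay the case wrench flat on the robot's side of the block, parallel to the block's long side and centred on it, with its jaw end towards the press and a clear gap of about 50 mm between handle and block. Set both down without dropping them, and leave the press, the trays, the jar, the cup and the blue pack undisturbed.

Things in the scene. Friction and masses are not known exactly. Their poses are not given: they have to be found in the camera images.
- press: Hand press, fixed: square grey base 120 x 120 mm, 24 mm high; steel column 40 mm behind its centre, grey head overhanging the base at 175 to 235 mm, ram over a round anvil. Origin: centre of the base's underside. x points away from the robot (column side), y left along the front edge. Stands left or right of the trays.
- trays: Stack of three orange trays with watch heads on top, fixed: 160 mm along x, 120 mm along y, 75 mm high (watches to 83 mm). Origin: centre of the underside; x points away from the robot, y left. 350 to 370 mm from the press, centre to centre, nearly along the press's y axis and squared with it to a few degrees.
- block: Case holder: loose grey plastic block 54 mm along x, 100 mm along y (the long side), 40 mm high, with two low dark steel jaws and a watch case clamped on its top (up to 49 mm high). 0.2 to 0.4 kg. Origin: centre of the underside, z up. Grip it across the 54 mm sides.
- wrench: Case wrench lying flat, loose, 160 mm long along x: black straight handle 22 mm wide, 16 mm high, from x = -80 to +42 mm, then a steel head 44 mm wide, 15 mm high, with two jaws ending at x = +80 mm. About 0.16 kg. Origin: underside, middle of the length; +x to the jaw end, z up. Grip the handle across its width near the origin.
- wrench_head (a point): Point on the wrench between its jaws, 70 mm from the wrench's origin along its +x, 8 mm up.
- jar: Bystander: closed glass jar with white cap, 60 mm across, 75 mm high, loose. Origin: centre of the underside.
- cup: Bystander: open aluminium cup, 70 mm across the rim, 45 mm high, loose. Origin: centre of the underside.
- pack: Bystander: blue plastic pack with white band, 70 x 90 mm, 37 mm high, loose. Origin: centre of the underside.
There are look-alikes about, which are no part of the job. Of the things that look like the trays, take the one that is nearest to the robot's base at the start. Several things look just like the block: the one meant starts nearest to the robot's base.

How it is judged:
By the outcome, as a careful person would: the job done as asked, in the order asked, and still so for the second after the job is handed in, with the robot touching nothing.
It also fails if it takes over 69 s, if anything falls off the work surface, if the arm or the gripper's body presses on something with over 40 N, if the wrist force passes 120 N, or if a joint passes its speed limit or range.

ROBOT

A 7-joint arm with a two-finger parallel gripper is mounted at the origin on the work surface. World frame = base frame: x ahead of the robot, y to its left, z up, the work surface at z = 0. Lengths are in m, angles in rad, forces in N, time in s.
With the tool pointing down it reaches from about 0.425 to 0.925 m from the base axis. Payload 6.8 kg.
Tool frame: the origin (TCP) lies midway between the tips of the shut fingers; the grasp point (between the pads) lies 19 mm behind it; z points along the fingers, y is the direction in which the jaws open and shut (so a half turn about z gives the same grasp; the last joint's range is limited). The gripper opens to 85 mm and grips with 20 to 120 N. Pads are 22 mm wide; open, the fingers measure 114 mm over their backs; the gripper's body (76 mm by 85 mm) begins 54 mm behind the grasp point. The pads swing forward as they close: fully open they stand 13 mm farther back than shut.
Start: joints at [1.012, 0.477, 0.022, 1.555, -0.011, 1.109, -0.083], TCP at [0.294, -0.608, 0.231] pointing down, gripper open.
Joint ranges: [-2.96, 2.96], [-0.34, 2.1], [-1.41, 1.46], [0.24, 2.44], [-1.37, 4.51], [0.17, 1.92], [-2.96, 2.96]. Speed limits (rad/s): [2.39, 2.39, 3.14, 3.14, 3.14, 3.14, 3.14].

INTERFACE

Orientations are given as a unit quaternion [w, x, y, z].
In Python, from station import readout, eyes, ticket gives the robot as it stands. The module is installed in compiled form; this text tells all that it offers.
- The arm moves only by the shell command python3 -m crank 'ROWS' [FORCE]. ROWS is JSON, a list of rows, each an object of numbers: "jaw": the opening in per cent of the stroke, from 0 (shut) to 100 (fully open); "x", "y", "z": the shift along the tool's x, y, z in mm; "ax", "ay", "az": the turn, a rotation vector about the tool's x, y, z in degrees. In form: [{"jaw": .., "x": .., "y": .., "z": .., "ax": .., "ay": .., "az": ..}, ...]. A call has 1 to 12 rows; each row shifts and turns the commanded pose from where the row before left it, along the tool's axes as they then stand; what a row does not reach is not made up. A row lasts 1/8 s, in which the tool goes at most 62.5 mm and 10.7 degrees, less where a joint would pass 70% of its speed; a pose out of reach is approached as far as the arm can. A call with a gripper value outside its range is refused whole. The fingers move at their own pace and stop on an object; FORCE is the grip in N (left out, the last holds). Time passes only in rows, so rows that do not move let the fingers close. It gives the time, the measured TCP pose, the force and the opening at its end, in the units of the state.
- readout.get_obs(): the state, without advancing time (a new reading comes with each control period).
- eyes.read_camera(name): name is "scene" or "top" or "wrist"; returns (picture, depth): 400x640x3 uint8, red, green, blue; 400x640 float32, m along the optical axis (not along the pixel's ray), 0 where there is no reading.
- eyes.calibration(name): a dict with "fx", "fy", "cx", "cy" (pixels), "R" (3x3) and "t" (3): a world point X has camera coordinates R X + t. Camera axes: x right, y down, z forward; pixel columns grow to the right and rows downward; lengths in m; the calibration is good to about 2 mm. The wrist camera is an equidistant fisheye: a pixel r from the principal point sees the ray r / f radians off the axis. A picture is of the moment at which its call begins: read the wrist's pose just before it. calibration takes no time and is no camera call; for the wrist camera it gives the pose at the moment of the call.
- ticket.hand_in(): hands the job in, once; it reports no verdict.
The state is a dict: "t": time; "q": joint angles; "joint_vel": joint speeds; "joint_torque": joint torques, N m; "eef_pos": TCP position; "tool_rot": TCP orientation; "contact_force": force on the tool from outside, world axes, zero at the start; "torque": the same for the moment, N m; "gripper_width": opening from 0.0 (shut) to 1.0 (fully open).
Only numpy, scipy, OpenCV 4.12 (cv2) and the standard library are available. Lean on these libraries where they do the work, as an engineer would, in place of code of your own. Each camera call takes 0.05 s, during which the arm holds its last target. There are 200 camera calls.

## Working session

There is one attempt and no reset: what is moved stays moved. The work goes in short steps, Python scripts to look and compute and a shell command to move; the robot and the scene stay as the last step left them, time stands still between calls to the robot, and variables do not carry over. Pictures are saved under pics/ and viewed, about 8 in all and at most 12, crops included, and the job is handed in when it is done.

```bash
mkdir -p pics; python3 - <<'E'
from station import readout, eyes
import cv2,numpy as np
o=readout.get_obs();print(o)
for n in("scene","top"):
    p,d=eyes.read_camera(n);np.savez(f"pics/{n}0.npz",p=p,d=d);c=eyes.calibration(n);print(n,c)
    cv2.imwrite(f"pics/{n}0.png",p[:,:,::-1])
E
```

```text
{'t': 0.0, 'q': array([ 1.01188611,  0.47779135,  0.02234275,  1.5564545 , -0.01150649,
        1.10934225, -0.08308381]), 'joint_vel': array([ 0.00107709, -0.00018743, -0.00126716,  0.00113447,  0.00153415,
        0.00027488,  0.00105208]), 'joint_torque': array([ 7.23485828e-04, -5.96452045e+01,  1.60844665e+00, -2.81197751e+01,
        1.24697608e-02,  9.49470385e-03, -1.69559803e-05]), 'eef_pos': array([ 0.2938146 , -0.6070236 ,  0.23033038]), 'tool_rot': array([-8.92609215e-04,  9.74699622e-01,  2.23516832e-01, -2.73746608e-04]), 'contact_force': array([ 0.47085991, -0.29768309, -0.41412405]), 'torque': array([-0.03735438,  0.00409378, -0.02241429]), 'gripper_width': 1.00060157186698}
scene {'fx': 384.4153636719364, 'fy': 384.4153636719364, 'cx': 323.90541713785416, 'cy': 199.777109759484, 'R': array([[ 0.29251332,  0.95618061, -0.01243404],
       [ 0.67188864, -0.21476071, -0.70883248],
       [-0.68044222,  0.19898865, -0.70526726]]), 't': array([-0.09550057, -0.34688871,  1.80691951])}
top {'fx': 452.4706443844684, 'fy': 452.4706443844684, 'cx': 316.45415929873013, 'cy': 195.8298818896599, 'R': array([[-0.02410798, -0.99945457, -0.02256927],
       [-0.98634529,  0.02745869, -0.16238529],
       [ 0.16291644,  0.01834631, -0.98646928]]), 't': array([-0.06050194,  0.5599075 ,  1.58823006])}
```

View pics/top0.png

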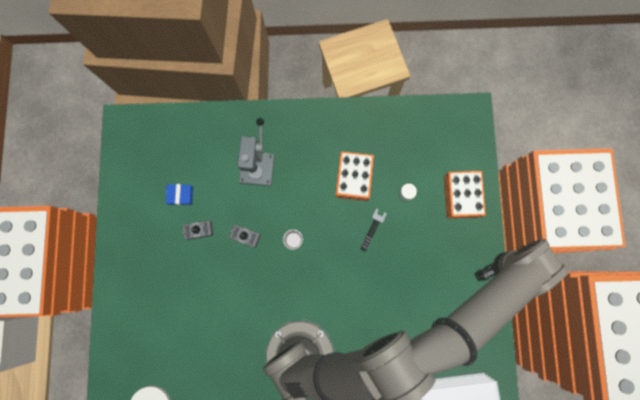

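View pics/scene0.png

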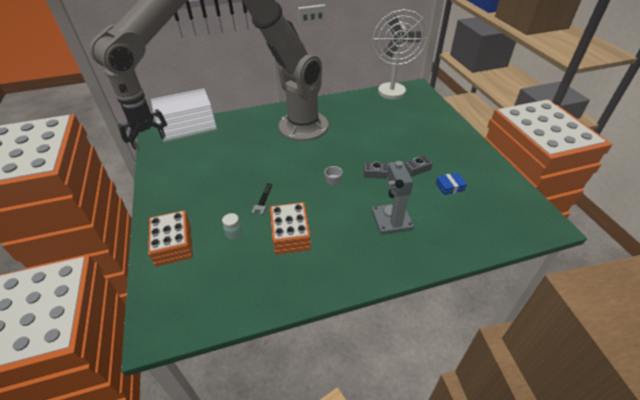

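The top view shows the press at (257,168), and everything else can be listed against it.
- **Trays candidates:** (355,175) and (466,193). The large crates around the table are off the bench.
- **Block candidates:** (244,236) and (197,230).
- **Wrench:** (372,230), jaw end up at (380,214).
- **Bystanders:** cup (292,240), jar (408,191), pack (179,194).

The robot base is at about (300,345), so by distance I'd choose trays (355,175) and block (244,236). I'll check this with numbers.

```bash
cat > h.py <<'E'
import numpy as np,cv2
from station import readout,eyes
from scipy.spatial.transform import Rotation as Ro
def rays(c,uv,fish):
    uv=np.asarray(uv,float).reshape(-1,2);x=(uv[:,0]-c['cx'])/c['fx'];y=(uv[:,1]-c['cy'])/c['fy']
    if not fish: return np.c_[x,y,np.ones(len(x))]
    r=np.hypot(x,y)+1e-12;return np.c_[np.sin(r)*x/r,np.sin(r)*y/r,np.cos(r)]
def plane(c,uv,z,fish=False):
    R=np.array(c['R']);t=np.array(c['t']);d=rays(c,uv,fish)@R;o=-R.T@t
    return o+d*((z-o[2])/d[:,2])[:,None]
def cloud(c,d,fish=False):
    v,u=np.mgrid[:d.shape[0],:d.shape[1]];r=rays(c,np.c_[u.ravel(),v.ravel()],fish)
    P=r/np.maximum(r[:,2:],1e-3)*d.ravel()[:,None]
    return ((P-np.array(c['t']))@np.array(c['R'])).reshape(d.shape+(3,))
def project(c,X,fish=False):
    p=np.atleast_2d(X)@np.array(c['R']).T+np.array(c['t'])
    if not fish: return np.c_[p[:,0]/p[:,2]*c['fx']+c['cx'],p[:,1]/p[:,2]*c['fy']+c['cy']]
    q=np.hypot(p[:,0],p[:,1]);a=np.arctan2(q,p[:,2])/np.maximum(q,1e-9)
    return np.c_[p[:,0]*a*c['fx']+c['cx'],p[:,1]*a*c['fy']+c['cy']]
def rect(XY):
    (cx,cy),(w,h),a=cv2.minAreaRect((XY*1000).astype(np.float32))
    if h>w: w,h,a=h,w,a+90
    return "c=(%.1f,%.1f) long %.1f short %.1f ang %.1f"%(cx,cy,w,h,(a+90)%180-90)
E
python3 - <<'E'
from h import *
D=np.load('pics/top0.npz');p,d=D['p'],D['d'];c=eyes.calibration('top');P=cloud(c,d)
print('table z',np.median(P[250:300,150:230,2]),np.median(P[120:150,400:450,2]))
m=((P[...,2]>.008)&(P[...,2]<.3)&(d>0)).astype(np.uint8);m[:,:120]=0;m[:100]=0;m[:,495:]=0;m[260:]=0
n,l,s,ce=cv2.connectedComponentsWithStats(m)
for i in range(1,n):
    if s[i,4]<60: continue
    Q=P[l==i];zt=np.percentile(Q[:,2],90);T=Q[Q[:,2]>zt-.015]
    print(ce[i].round(),s[i,4],'z90 %.3f'%zt,rect(T[:,:2]),'R %.3f'%np.hypot(*np.median(T[:,:2],0)))
    if zt>.12:
        B=Q[(Q[:,2]>.015)&(Q[:,2]<.032)];print('  base',len(B),rect(B[:,:2]))
# colour-based wrench rect on z=.016 plane
g=cv2.cvtColor(p,cv2.COLOR_RGB2HSV)
a=p[140:260,150:450][:,:,::-1];cv2.imwrite('pics/crop.png',cv2.resize(a,None,fx=2.6,fy=2.6,interpolation=cv2.INTER_CUBIC))
E
```

```text
table z -1.2178314961919394e-05 0.0004248245314300311
[255. 160.] 1505 z90 0.240 c=(705.5,134.7) long 164.1 short 66.3 ang -15.2 R 0.702
  base 555 c=(674.2,145.5) long 121.0 short 120.2 ang 83.4
[354. 176.] 1560 z90 0.083 c=(629.0,-213.6) long 160.2 short 119.3 ang -8.0 R 0.661
[464. 194.] 1777 z90 0.084 c=(549.7,-603.7) long 160.3 short 120.5 ang 0.3 R 0.815
[179. 194.] 531 z90 0.041 c=(583.1,433.3) long 93.7 short 72.2 ang 89.1 R 0.725
[407. 192.] 264 z90 0.080 c=(562.2,-399.4) long 51.5 short 49.5 ang -4.4 R 0.690
[372. 229.] 303 z90 0.020 c=(433.0,-272.7) long 160.1 short 42.0 ang -27.4 R 0.518
[197. 229.] 462 z90 0.050 c=(450.1,359.5) long 101.5 short 53.6 ang -81.1 R 0.574
[244. 235.] 437 z90 0.050 c=(423.5,188.1) long 100.6 short 53.7 ang 68.3 R 0.462
[292. 239.] 192 z90 0.048 c=(406.7,13.8) long 66.1 short 65.1 ang 44.5 R 0.409
```

View pics/crop.png

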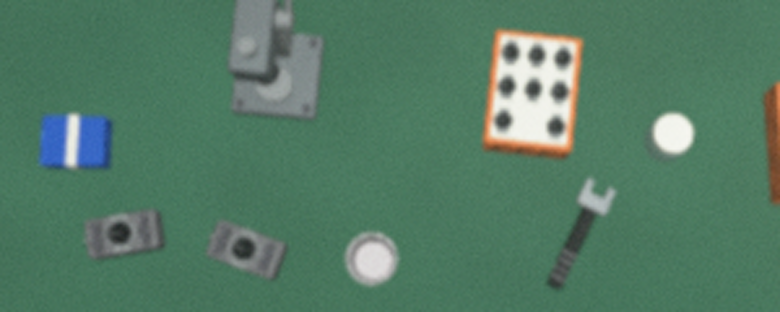

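Trays (355,175) are 0.66 m from the base against 0.82 m, and the block at (244,236) is 0.46 m against 0.57 m, so the choices hold. The crop shows both cleanly, and the wrench's jaw end points away from the robot (-27° heading).

Line angle is 82.8°. Targets:
- **Block:** (651.6, -34.0) mm
- **Wrench:** (564.3, -23.0) mm, heading 82.8°

First move: turn the tool -42.5° and travel to a waypoint.

```bash
cat >> h.py <<'E'
def delta(xyz_mm,yang):
    "tool-axis shift (after turning) and turn needed so that tool y heads at yang deg, tool down"
    o=readout.get_obs();q=o['tool_rot'];R=Ro.from_quat([q[1],q[2],q[3],q[0]])
    a=np.radians(yang);y=np.array([np.cos(a),np.sin(a),0]);z=np.array([0,0,-1.]);T=np.c_[np.cross(y,z),y,z]
    rv=(R.inv()*Ro.from_matrix(T)).as_rotvec(degrees=True)
    p=o['eef_pos']*1000;dw=np.array(xyz_mm)-p
    print('t %.2f'%o['t'],'tcp',p.round(1),'w %.3f'%o['gripper_width'],'F',o['contact_force'].round(1),'| shift after turn',(T.T@dw).round(1),'shift before turn',(R.inv().apply(dw)).round(1),'turn',rv.round(2))
E
python3 -m crank '[{"az":-10.6},{"az":-10.6},{"az":-10.6},{"az":-10.6},{"x":40,"y":5},{"x":55,"y":5},{"x":55,"y":5},{"x":55,"y":5},{"x":55,"y":5},{"x":55,"y":5},{"x":50,"y":5},{"x":35,"y":5}]'
python3 -c "
from h import *
delta([423.5,188.1,150],-21.7)"
```

```text
t 0.10 tcp [ 293.8 -607.   230.4] w 0.995 F [ 0.1 -0.2  0.2] | shift after turn [ 786.7 -173.5   80.4] shift before turn [ 463.2 -659.    81.5] turn [-1.000e-01 -3.000e-02 -4.247e+01]schema error: expected keys jaw, x, y, z, ax, ay, az
```

```bash

python3 -m crank '[{"jaw":100,"x":0,"y":0,"z":0,"ax":0,"ay":0,"az":-10.6},{"jaw":100,"x":0,"y":0,"z":0,"ax":0,"ay":0,"az":-10.6},{"jaw":100,"x":0,"y":0,"z":0,"ax":0,"ay":0,"az":-10.6},{"jaw":100,"x":0,"y":0,"z":0,"ax":0,"ay":0,"az":-10.6},{"jaw":100,"x":40,"y":5,"z":0,"ax":0,"ay":0,"az":0},{"jaw":100,"x":55,"y":5,"z":0,"ax":0,"ay":0,"az":0},{"jaw":100,"x":55,"y":5,"z":0,"ax":0,"ay":0,"az":0},{"jaw":100,"x":55,"y":5,"z":0,"ax":0,"ay":0,"az":0},{"jaw":100,"x":55,"y":5,"z":0,"ax":0,"ay":0,"az":0},{"jaw":100,"x":55,"y":5,"z":0,"ax":0,"ay":0,"az":0},{"jaw":100,"x":50,"y":5,"z":0,"ax":0,"ay":0,"az":0},{"jaw":100,"x":35,"y":5,"z":0,"ax":0,"ay":0,"az":0}]'
python3 -c "
from h import *
delta([423.5,188.1,150],-21.7)"
```

```text
t: 1.6
eef_pos: [0.4804, -0.2483, 0.2311]
tool_rot: [-0.0, 0.827, 0.562, 0.0]
contact_force: [0.3, -0.4, 0.4]
gripper_width: 0.999
t 1.60 tcp [ 480.4 -248.3  231.1] w 0.999 F [ 0.3 -0.4  0.4] | shift after turn [ 384.4 -214.2   81.1] shift before turn [ 384.6 -213.7   81.4] turn [-0.02 -0.03  0.06]
```

```bash

python3 -m crank '[{"jaw":100,"x":30,"y":-16,"z":0,"ax":0,"ay":0,"az":0},{"jaw":100,"x":45,"y":-25,"z":0,"ax":0,"ay":0,"az":0},{"jaw":100,"x":45,"y":-25,"z":10,"ax":0,"ay":0,"az":0},{"jaw":100,"x":45,"y":-25,"z":10,"ax":0,"ay":0,"az":0},{"jaw":100,"x":45,"y":-25,"z":10,"ax":0,"ay":0,"az":0},{"jaw":100,"x":45,"y":-25,"z":10,"ax":0,"ay":0,"az":0},{"jaw":100,"x":45,"y":-25,"z":10,"ax":0,"ay":0,"az":0},{"jaw":100,"x":45,"y":-25,"z":11,"ax":0,"ay":0,"az":0},{"jaw":100,"x":30,"y":-17,"z":10,"ax":0,"ay":0,"az":0},{"jaw":100,"x":9.5,"y":-6,"z":10,"ax":0,"ay":0,"az":0},{"jaw":100,"x":0,"y":0,"z":0,"ax":0,"ay":0,"az":0},{"jaw":100,"x":0,"y":0,"z":0,"ax":0,"ay":0,"az":0}]'
python3 - <<'E'
from h import *
delta([423.5,188.1,6],-21.7)
c=eyes.calibration('wrist');p,d=eyes.read_camera('wrist');cv2.imwrite('pics/w1.png',p[:,:,::-1]);np.savez('pics/w1.npz',p=p,d=d)
P=cloud(c,d,True);n=np.hypot(P[...,0]-.4235,P[...,1]-.188)<.075
Q=P[n&(P[...,2]>.034)&(P[...,2]<.06)];print(len(Q),rect(Q[:,:2]))
E
```

```text
t: 3.1
eef_pos: [0.4237, 0.1847, 0.1504]
tool_rot: [0.0, 0.828, 0.56, -0.0]
contact_force: [0.2, -0.3, -0.4]
gripper_width: 1.001
t 3.10 tcp [423.7 184.7 150.4] w 1.001 F [ 0.2 -0.3 -0.4] | shift after turn [  3.1  -1.4 144.4] shift before turn [  3.2  -1.5 144.4] turn [ 0.01  0.03 -0.12]
6994 c=(422.9,191.0) long 98.7 short 54.7 ang 68.2
```

View pics/w1.png

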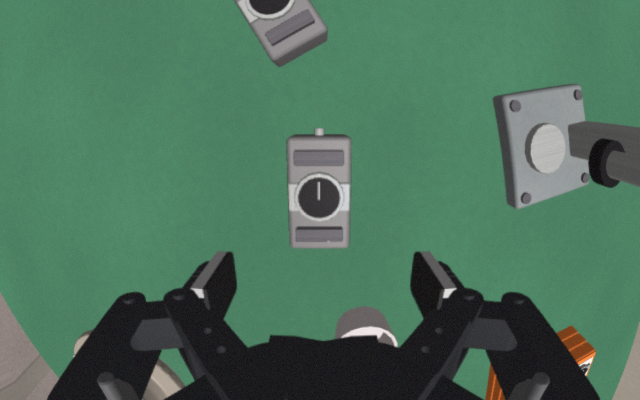

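The wrist view shows the block at (320,190), squared and centred between the fingers, clear of the cup. The two views agree to 3 mm, so I'll descend and grip.

```bash

python3 -m crank '[{"jaw":100,"x":4,"y":-1.5,"z":25,"ax":0,"ay":0,"az":0},{"jaw":100,"x":0,"y":0,"z":35,"ax":0,"ay":0,"az":0},{"jaw":100,"x":0,"y":0,"z":35,"ax":0,"ay":0,"az":0},{"jaw":100,"x":0,"y":0,"z":25,"ax":0,"ay":0,"az":0},{"jaw":100,"x":0,"y":0,"z":15,"ax":0,"ay":0,"az":0},{"jaw":100,"x":0,"y":0,"z":7,"ax":0,"ay":0,"az":0},{"jaw":45,"x":0,"y":0,"z":0,"ax":0,"ay":0,"az":0},{"jaw":45,"x":0,"y":0,"z":0,"ax":0,"ay":0,"az":0},{"jaw":45,"x":0,"y":0,"z":0,"ax":0,"ay":0,"az":0},{"jaw":45,"x":0,"y":0,"z":0,"ax":0,"ay":0,"az":0},{"jaw":45,"x":0,"y":0,"z":0,"ax":0,"ay":0,"az":0},{"jaw":45,"x":0,"y":0,"z":0,"ax":0,"ay":0,"az":0}]' 50
python3 -c "
from h import *
delta([423.5,188.1,6],-21.7)"
```

```text
t: 4.65
eef_pos: [0.4241, 0.1901, 0.0092]
tool_rot: [0.0, 0.828, 0.561, 0.001]
contact_force: [-1.5, -1.1, 5.9]
gripper_width: 0.622
t 4.65 tcp [424.1 190.1   9.2] w 0.622 F [-1.5 -1.1  5.9] | shift after turn [-2.1  0.1  3.2] shift before turn [-2.1  0.1  3.2] turn [ 0.07 -0.05 -0.08]
```

Gripped (width 52.9 mm). Lift 100 mm, turn 14.5°.

```bash

python3 -m crank '[{"jaw":30,"x":0,"y":0,"z":0,"ax":0,"ay":0,"az":0},{"jaw":30,"x":0,"y":0,"z":-5,"ax":0,"ay":0,"az":0},{"jaw":30,"x":0,"y":0,"z":-15,"ax":0,"ay":0,"az":0},{"jaw":30,"x":0,"y":0,"z":-25,"ax":0,"ay":0,"az":0},{"jaw":30,"x":0,"y":0,"z":-30,"ax":0,"ay":0,"az":0},{"jaw":30,"x":0,"y":0,"z":-25,"ax":0,"ay":0,"az":0},{"jaw":30,"x":0,"y":0,"z":0,"ax":0,"ay":0,"az":-5},{"jaw":30,"x":0,"y":0,"z":0,"ax":0,"ay":0,"az":-5},{"jaw":30,"x":0,"y":0,"z":0,"ax":0,"ay":0,"az":-4.5},{"jaw":30,"x":0,"y":0,"z":0,"ax":0,"ay":0,"az":0}]' 60
python3 -c "
from h import *
delta([651.6,-34,109],-7.2)"
```

```text
t: 5.9
eef_pos: [0.4236, 0.1896, 0.109]
tool_rot: [0.0, 0.751, 0.661, 0.0]
contact_force: [-0.0, 0.1, -2.1]
gripper_width: 0.622
t 5.90 tcp [423.6 189.6 109. ] w 0.622 F [-0.   0.1 -2.1] | shift after turn [-193.3  254.3   -0. ] shift before turn [-1.928e+02  2.547e+02  1.000e-01] turn [ 0.02 -0.01 -0.12]
```

```bash

python3 -m crank '[{"jaw":30,"x":-9,"y":12,"z":0,"ax":0,"ay":0,"az":0},{"jaw":30,"x":-17,"y":22,"z":0,"ax":0,"ay":0,"az":0},{"jaw":30,"x":-24,"y":32,"z":0,"ax":0,"ay":0,"az":0},{"jaw":30,"x":-24,"y":32,"z":0,"ax":0,"ay":0,"az":0},{"jaw":30,"x":-24,"y":32,"z":0,"ax":0,"ay":0,"az":0},{"jaw":30,"x":-24,"y":32,"z":0,"ax":0,"ay":0,"az":0},{"jaw":30,"x":-24,"y":32,"z":0,"ax":0,"ay":0,"az":0},{"jaw":30,"x":-22,"y":28,"z":0,"ax":0,"ay":0,"az":0},{"jaw":30,"x":-16,"y":20,"z":0,"ax":0,"ay":0,"az":0},{"jaw":30,"x":-9.3,"y":12.3,"z":0,"ax":0,"ay":0,"az":0},{"jaw":30,"x":0,"y":0,"z":0,"ax":0,"ay":0,"az":0},{"jaw":30,"x":0,"y":0,"z":0,"ax":0,"ay":0,"az":0}]'
python3 - <<'E'
from h import *
delta([651.6,-34,9.2],-7.2)
c=eyes.calibration('wrist');p,d=eyes.read_camera('wrist');cv2.imwrite('pics/w2.png',p[:,:,::-1])
P=cloud(c,d,True);z=P[...,2]
def comp(x,y,r,z0,z1,s):
    Q=P[(np.hypot(P[...,0]-x,P[...,1]-y)<r)&(z>z0)&(z<z1)];print(s,len(Q),rect(Q[:,:2]) if len(Q)>20 else'')
comp(.674,.1455,.09,.018,.028,'press');comp(.629,-.2136,.12,.07,.09,'trays')
E
```

```text
t: 7.4
eef_pos: [0.6506, -0.0329, 0.1082]
tool_rot: [-0.001, 0.75, 0.661, -0.0]
contact_force: [-0.1, 0.4, -1.4]
gripper_width: 0.622
t 7.40 tcp [650.6 -32.9 108.2] w 0.622 F [-0.1  0.4 -1.4] | shift after turn [-0.9  1.1 99. ] shift before turn [-1.   1.2 99. ] turn [-0.05 -0.03 -0.  ]
press 7465 c=(668.8,108.7) long 120.6 short 42.9 ang -6.9
trays 0
```

View pics/w2.png

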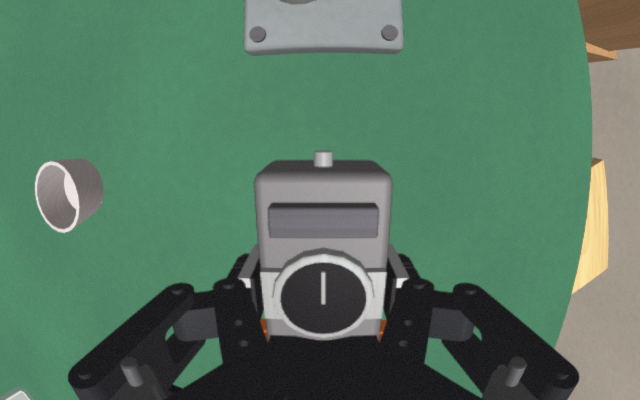

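The wrist view shows the block held level and squared, with the press edge at (323,45) parallel to it and the cup at (70,195) well clear. Lowering it and stopping just above the pick height, then settling gently.

```bash

python3 -m crank '[{"jaw":30,"x":-1,"y":1,"z":15,"ax":0,"ay":0,"az":0},{"jaw":30,"x":0,"y":0,"z":25,"ax":0,"ay":0,"az":0},{"jaw":30,"x":0,"y":0,"z":25,"ax":0,"ay":0,"az":0},{"jaw":30,"x":0,"y":0,"z":16,"ax":0,"ay":0,"az":0},{"jaw":30,"x":0,"y":0,"z":9,"ax":0,"ay":0,"az":0},{"jaw":30,"x":0,"y":0,"z":4,"ax":0,"ay":0,"az":0},{"jaw":30,"x":0,"y":0,"z":2,"ax":0,"ay":0,"az":0},{"jaw":30,"x":0,"y":0,"z":1,"ax":0,"ay":0,"az":0},{"jaw":30,"x":0,"y":0,"z":0.8,"ax":0,"ay":0,"az":0},{"jaw":30,"x":0,"y":0,"z":0,"ax":0,"ay":0,"az":0}]'
python3 - <<'E'
from h import *
delta([651.6,-34,9.2],-7.2)
E
```

```text
t: 8.7
eef_pos: [0.6523, -0.0354, 0.0107]
tool_rot: [0.0, 0.751, 0.661, 0.0]
contact_force: [-0.8, -0.7, -2.6]
gripper_width: 0.623
t 8.70 tcp [652.3 -35.4  10.7] w 0.623 F [-0.8 -0.7 -2.6] | shift after turn [ 1.3 -0.9  1.5] shift before turn [ 1.3 -0.9  1.5] turn [ 0.02  0.   -0.08]
```

```bash

python3 -m crank '[{"jaw":30,"x":1,"y":-0.5,"z":0.5,"ax":0,"ay":0,"az":0},{"jaw":30,"x":0,"y":0,"z":0.5,"ax":0,"ay":0,"az":0},{"jaw":30,"x":0,"y":0,"z":0.3,"ax":0,"ay":0,"az":0},{"jaw":30,"x":0,"y":0,"z":0,"ax":0,"ay":0,"az":0},{"jaw":30,"x":0,"y":0,"z":0,"ax":0,"ay":0,"az":0}]'
python3 - <<'E'
from h import *
delta([651.6,-34,9.2],-7.2)
delta([651.6,-34,9.2],-7.2)
c=eyes.calibration('scene');p,d=eyes.read_camera('scene')
P=cloud(c,d);n=(np.hypot(P[...,0]-.652,P[...,1]+.034)<.07)
Q=P[n&(P[...,2]>.03)&(P[...,2]<.043)];print(len(Q))
T=P[n&(P[...,2]<.015)][:,2];print('low z hist',np.histogram(T,bins=[-.005,-.002,0,.002,.004,.006,.01,.015]))
x,y=project(c,[[.652,-.034,.03]])[0].astype(int);cv2.imwrite('pics/s2.png',cv2.resize(p[y-50:y+50,x-70:x+70,::-1],None,fx=5,fy=5,interpolation=cv2.INTER_CUBIC))
E
```

```text
t: 9.32
eef_pos: [0.6519, -0.0341, 0.0094]
tool_rot: [0.0, 0.751, 0.661, 0.0]
contact_force: [-1.2, 0.6, 0.9]
gripper_width: 0.619
t 9.32 tcp [651.9 -34.1   9.4] w 0.619 F [-1.2  0.6  0.9] | shift after turn [ 0.1 -0.3  0.2] shift before turn [ 0.1 -0.3  0.2] turn [ 0.01 -0.   -0.07]
t 9.32 tcp [651.9 -34.1   9.4] w 0.619 F [-1.2  0.6  0.9] | shift after turn [ 0.1 -0.3  0.2] shift before turn [ 0.1 -0.3  0.2] turn [ 0.01 -0.   -0.07]
147
low z hist (array([ 13,  56, 136, 125,  68,  35,  18]), array([-0.005, -0.002,  0.   ,  0.002,  0.004,  0.006,  0.01 ,  0.015]))
```

The vertical force went from -2.6 to +0.9 N, so the block is touching down. Settle a touch, open part way and retreat.

```bash

python3 -m crank '[{"jaw":30,"x":0,"y":0,"z":0.4,"ax":0,"ay":0,"az":0},{"jaw":30,"x":0,"y":0,"z":0,"ax":0,"ay":0,"az":0},{"jaw":75,"x":0,"y":0,"z":0,"ax":0,"ay":0,"az":0},{"jaw":90,"x":0,"y":0,"z":0,"ax":0,"ay":0,"az":0},{"jaw":90,"x":0,"y":0,"z":0,"ax":0,"ay":0,"az":0},{"jaw":90,"x":0,"y":0,"z":0,"ax":0,"ay":0,"az":0},{"jaw":90,"x":0,"y":0,"z":-10,"ax":0,"ay":0,"az":0},{"jaw":90,"x":0,"y":0,"z":-25,"ax":0,"ay":0,"az":0},{"jaw":90,"x":0,"y":0,"z":-40,"ax":0,"ay":0,"az":0},{"jaw":90,"x":0,"y":0,"z":-40,"ax":0,"ay":0,"az":0},{"jaw":90,"x":0,"y":0,"z":-30,"ax":0,"ay":0,"az":0},{"jaw":90,"x":0,"y":0,"z":0,"ax":0,"ay":0,"az":0}]'
python3 - <<'E'
from h import *
delta([433,-272.7,154],-117.4)
E
```

```text
t: 10.88
eef_pos: [0.6538, -0.0339, 0.1575]
tool_rot: [0.002, 0.751, 0.661, 0.002]
contact_force: [0.4, 0.4, -0.2]
gripper_width: 0.903
t 10.88 tcp [653.8 -33.9 157.5] w 0.903 F [ 0.4  0.4 -0.2] | shift after turn [-86.2 313.6   3.5] shift before turn [-264.8 -188.8    2.2] turn [  0.19  -0.36 110.12]
```

```bash

python3 -m crank '[{"jaw":70,"x":-18,"y":-13,"z":0,"ax":0,"ay":0,"az":0},{"jaw":70,"x":-34,"y":-24,"z":0,"ax":0,"ay":0,"az":0},{"jaw":70,"x":-45,"y":-32,"z":0,"ax":0,"ay":0,"az":0},{"jaw":70,"x":-45,"y":-32,"z":0,"ax":0,"ay":0,"az":0},{"jaw":70,"x":-45,"y":-32,"z":0,"ax":0,"ay":0,"az":0},{"jaw":70,"x":-40,"y":-28,"z":0,"ax":0,"ay":0,"az":0},{"jaw":70,"x":-25,"y":-18,"z":0,"ax":0,"ay":0,"az":0},{"jaw":70,"x":-13,"y":-10,"z":0,"ax":0,"ay":0,"az":0},{"jaw":70,"x":0,"y":0,"z":0,"ax":0,"ay":0,"az":10},{"jaw":70,"x":0,"y":0,"z":0,"ax":0,"ay":0,"az":10},{"jaw":70,"x":0,"y":0,"z":0,"ax":0,"ay":0,"az":10},{"jaw":70,"x":0,"y":0,"z":0,"ax":0,"ay":0,"az":10}]'
python3 -m crank '[{"jaw":50,"x":0,"y":0,"z":0,"ax":0,"ay":0,"az":10},{"jaw":50,"x":0,"y":0,"z":0,"ax":0,"ay":0,"az":10},{"jaw":50,"x":0,"y":0,"z":0,"ax":0,"ay":0,"az":10},{"jaw":50,"x":0,"y":0,"z":0,"ax":0,"ay":0,"az":10},{"jaw":50,"x":0,"y":0,"z":0,"ax":0,"ay":0,"az":10},{"jaw":50,"x":0,"y":0,"z":0,"ax":0,"ay":0,"az":10},{"jaw":50,"x":0,"y":0,"z":0,"ax":0,"ay":0,"az":10},{"jaw":50,"x":0,"y":0,"z":0,"ax":0,"ay":0,"az":0},{"jaw":50,"x":0,"y":0,"z":0,"ax":0,"ay":0,"az":0}]'
python3 - <<'E'
from h import *
delta([433,-272.7,20],-117.4)
c=eyes.calibration('wrist');p,d=eyes.read_camera('wrist');cv2.imwrite('pics/w3.png',p[:,:,::-1])
P=cloud(c,d,True);z=P[...,2]
Q=P[(np.hypot(P[...,0]-.433,P[...,1]+.2727)<.1)&(z>.010)&(z<.025)];print('wrench wrist',len(Q),rect(Q[:,:2]))
c=eyes.calibration('top');p,d=eyes.read_camera('top');P=cloud(c,d);z=P[...,2]
Q=P[(np.hypot(P[...,0]-.652,P[...,1]+.034)<.08)&(z>.034)&(z<.06)];print('block top',len(Q),rect(Q[:,:2]))
E
```

```text
t: 12.38
eef_pos: [0.4305, -0.2724, 0.1532]
tool_rot: [-0.001, 0.932, 0.362, -0.0]
contact_force: [-0.4, 0.1, 0.3]
gripper_width: 0.701
t: 13.5
eef_pos: [0.4307, -0.2728, 0.1535]
tool_rot: [-0.0, 0.972, -0.234, -0.0]
contact_force: [0.1, -0.3, -0.2]
gripper_width: 0.5
t 13.50 tcp [ 430.7 -272.8  153.5] w 0.500 F [ 0.1 -0.3 -0.2] | shift after turn [  2.   -1.1 133.5] shift before turn [  2.1  -1.1 133.5] turn [-0.01  0.03  0.35]
wrench wrist 4164 c=(431.9,-272.2) long 158.0 short 43.9 ang -27.0
block top 381 c=(652.8,-36.0) long 100.2 short 54.5 ang 82.7
```

View pics/w3.png

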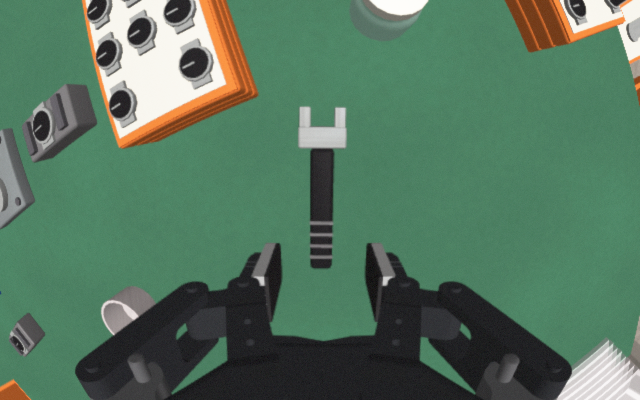

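The block stands at (652.8, -36.0), 82.7°, within 2.5 mm of target. In the wrist view the wrench lies straight along the tool axis (jaws at (322,115), handle end (321,265)), centred between the fingers. Descend with the jaws half open.

```bash

python3 -m crank '[{"jaw":50,"x":1.5,"y":-1,"z":25,"ax":0,"ay":0,"az":0.2},{"jaw":50,"x":0,"y":0,"z":35,"ax":0,"ay":0,"az":0},{"jaw":50,"x":0,"y":0,"z":35,"ax":0,"ay":0,"az":0},{"jaw":50,"x":0,"y":0,"z":25,"ax":0,"ay":0,"az":0},{"jaw":50,"x":0,"y":0,"z":15,"ax":0,"ay":0,"az":0},{"jaw":50,"x":0,"y":0,"z":9,"ax":0,"ay":0,"az":0},{"jaw":50,"x":0,"y":0,"z":4,"ax":0,"ay":0,"az":0},{"jaw":50,"x":0,"y":0,"z":1,"ax":0,"ay":0,"az":0},{"jaw":50,"x":0,"y":0,"z":0,"ax":0,"ay":0,"az":0}]'
python3 -c "
from h import *
delta([432.5,-272.5,3],-117.2)"
```

```text
t: 14.72
eef_pos: [0.433, -0.2732, 0.0053]
tool_rot: [0.0, 0.971, -0.237, 0.0]
contact_force: [0.3, 0.1, 0.2]
gripper_width: 0.5
t 14.72 tcp [ 433.  -273.2    5.3] w 0.500 F [0.3 0.1 0.2] | shift after turn [-0.7 -0.4  2.3] shift before turn [-0.8 -0.4  2.3] turn [ 0.   -0.06 -0.27]
```

```bash

python3 -m crank '[{"jaw":50,"x":-0.5,"y":0,"z":1.5,"ax":0,"ay":0,"az":0},{"jaw":30,"x":0,"y":0,"z":0,"ax":0,"ay":0,"az":0},{"jaw":10,"x":0,"y":0,"z":0,"ax":0,"ay":0,"az":0},{"jaw":5,"x":0,"y":0,"z":0,"ax":0,"ay":0,"az":0},{"jaw":5,"x":0,"y":0,"z":0,"ax":0,"ay":0,"az":0},{"jaw":5,"x":0,"y":0,"z":0,"ax":0,"ay":0,"az":0},{"jaw":5,"x":0,"y":0,"z":0,"ax":0,"ay":0,"az":0}]' 70
python3 -m crank '[{"jaw":5,"x":0,"y":0,"z":-3,"ax":0,"ay":0,"az":0},{"jaw":5,"x":0,"y":0,"z":-12,"ax":0,"ay":0,"az":0},{"jaw":5,"x":0,"y":0,"z":-25,"ax":0,"ay":0,"az":0},{"jaw":5,"x":0,"y":0,"z":-30,"ax":0,"ay":0,"az":0},{"jaw":5,"x":0,"y":0,"z":-20,"ax":0,"ay":0,"az":0},{"jaw":5,"x":0,"y":0,"z":0,"ax":0,"ay":0,"az":0},{"jaw":5,"x":0,"y":0,"z":0,"ax":0,"ay":0,"az":0}]'
python3 - <<'E'
from h import *
delta([564.3,-23,93],-7.2)
c=eyes.calibration('wrist');p,d=eyes.read_camera('wrist');cv2.imwrite('pics/w4.png',p[:,:,::-1])
E
```

```text
t: 15.6
eef_pos: [0.4323, -0.2728, 0.0037]
tool_rot: [0.0, 0.971, -0.238, 0.0]
contact_force: [-2.0, 1.0, 5.4]
gripper_width: 0.236
t: 16.48
eef_pos: [0.4317, -0.2725, 0.0929]
tool_rot: [-0.0, 0.971, -0.237, -0.0]
contact_force: [0.3, 0.5, -2.0]
gripper_width: 0.236
t 16.48 tcp [ 431.7 -272.5   92.9] w 0.236 F [ 0.3  0.5 -2. ] | shift after turn [ 2.642e+02  1.003e+02 -1.000e-01] shift before turn [ 2.500e+00 -2.826e+02 -1.000e-01] turn [-4.0000e-02  3.0000e-02 -1.1027e+02]
```

View pics/w4.png

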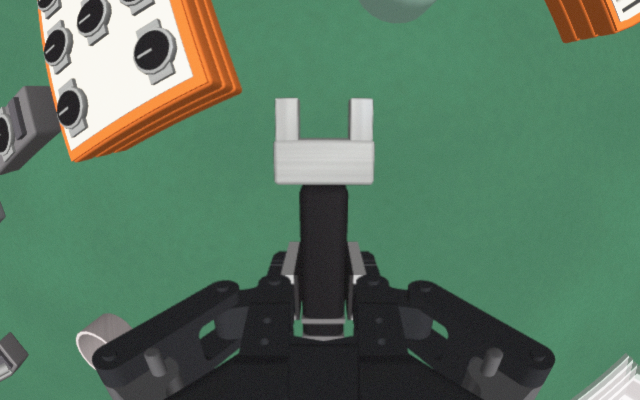

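Wrench is held level at mid-handle (width 20 mm). Turn -110° in place, then travel.

```bash

python3 -m crank '[{"jaw":5,"x":0,"y":0,"z":-10,"ax":0,"ay":0,"az":-5},{"jaw":5,"x":0,"y":0,"z":0,"ax":0,"ay":0,"az":-10},{"jaw":5,"x":0,"y":0,"z":0,"ax":0,"ay":0,"az":-10},{"jaw":5,"x":0,"y":0,"z":0,"ax":0,"ay":0,"az":-10},{"jaw":5,"x":0,"y":0,"z":0,"ax":0,"ay":0,"az":-10},{"jaw":5,"x":0,"y":0,"z":0,"ax":0,"ay":0,"az":-10},{"jaw":5,"x":0,"y":0,"z":0,"ax":0,"ay":0,"az":-10},{"jaw":5,"x":0,"y":0,"z":0,"ax":0,"ay":0,"az":-10},{"jaw":5,"x":0,"y":0,"z":0,"ax":0,"ay":0,"az":-10},{"jaw":5,"x":0,"y":0,"z":0,"ax":0,"ay":0,"az":-10},{"jaw":5,"x":0,"y":0,"z":0,"ax":0,"ay":0,"az":-10},{"jaw":5,"x":0,"y":0,"z":0,"ax":0,"ay":0,"az":-5.3}]'
python3 -m crank '[{"jaw":5,"x":12,"y":5,"z":0,"ax":0,"ay":0,"az":0},{"jaw":5,"x":24,"y":9,"z":0,"ax":0,"ay":0,"az":0},{"jaw":5,"x":36,"y":14,"z":0,"ax":0,"ay":0,"az":0},{"jaw":5,"x":40,"y":15,"z":0,"ax":0,"ay":0,"az":0},{"jaw":5,"x":40,"y":15,"z":0,"ax":0,"ay":0,"az":0},{"jaw":5,"x":40,"y":15,"z":0,"ax":0,"ay":0,"az":0},{"jaw":5,"x":36,"y":14,"z":0,"ax":0,"ay":0,"az":0},{"jaw":5,"x":24,"y":9,"z":0,"ax":0,"ay":0,"az":0},{"jaw":5,"x":11,"y":5,"z":0,"ax":0,"ay":0,"az":0},{"jaw":5,"x":0,"y":0,"z":0,"ax":0,"ay":0,"az":0},{"jaw":5,"x":0,"y":0,"z":0,"ax":0,"ay":0,"az":0}]'
python3 - <<'E'
from h import *
delta([565,-24,4],-7.2)
c=eyes.calibration('wrist');p,d=eyes.read_camera('wrist');P=cloud(c,d,True);z=P[...,2];print(np.percentile(z[150:180,280:370],[5,50,95]))
Q=P[(np.hypot(P[...,0]-.565,P[...,1]+.024)<.1)&(z>.09)&(z<.135)];print(len(Q),rect(Q[:,:2]))
E
```

```text
t: 18.02
eef_pos: [0.4315, -0.2724, 0.1021]
tool_rot: [-0.001, 0.749, 0.663, -0.0]
contact_force: [-0.1, 0.3, -2.6]
gripper_width: 0.233
t: 19.4
eef_pos: [0.5646, -0.0258, 0.1029]
tool_rot: [-0.0, 0.751, 0.661, -0.001]
contact_force: [-0.2, -0.6, -1.5]
gripper_width: 0.239
t 19.40 tcp [564.6 -25.8 102.9] w 0.239 F [-0.2 -0.6 -1.5] | shift after turn [ 1.8  0.2 98.9] shift before turn [ 1.9  0.3 98.9] turn [-0.06  0.06 -0.09]
[0.11425687 0.11523729 0.11627486]
15091 c=(567.1,-9.1) long 122.4 short 47.8 ang 82.5
```

```bash

python3 -m crank '[{"jaw":5,"x":2,"y":0,"z":12,"ax":0,"ay":0,"az":0},{"jaw":5,"x":0,"y":0,"z":22,"ax":0,"ay":0,"az":0},{"jaw":5,"x":0,"y":0,"z":25,"ax":0,"ay":0,"az":0},{"jaw":5,"x":0,"y":0,"z":18,"ax":0,"ay":0,"az":0},{"jaw":5,"x":0,"y":0,"z":11,"ax":0,"ay":0,"az":0},{"jaw":5,"x":0,"y":0,"z":5,"ax":0,"ay":0,"az":0},{"jaw":5,"x":0,"y":0,"z":3,"ax":0,"ay":0,"az":0},{"jaw":5,"x":0,"y":0,"z":1,"ax":0,"ay":0,"az":0},{"jaw":5,"x":0,"y":0,"z":0.5,"ax":0,"ay":0,"az":0},{"jaw":5,"x":0,"y":0,"z":0,"ax":0,"ay":0,"az":0},{"jaw":5,"x":0,"y":0,"z":0,"ax":0,"ay":0,"az":0}]'
python3 -c "
from h import *
delta([565,-24,4],-7.2)"
```

```text
t: 20.82
eef_pos: [0.5656, -0.0225, 0.006]
tool_rot: [0.0, 0.75, 0.661, 0.0]
contact_force: [-0.3, 0.2, -2.2]
gripper_width: 0.232
t 20.82 tcp [565.6 -22.5   6. ] w 0.232 F [-0.3  0.2 -2.2] | shift after turn [-1.6 -0.4  2. ] shift before turn [-1.6 -0.4  2. ] turn [0.02 0.   0.02]
```

```bash

python3 -m crank '[{"jaw":5,"x":-1,"y":0,"z":0.8,"ax":0,"ay":0,"az":0},{"jaw":5,"x":0,"y":0,"z":0.7,"ax":0,"ay":0,"az":0},{"jaw":5,"x":0,"y":0,"z":0.4,"ax":0,"ay":0,"az":0},{"jaw":5,"x":0,"y":0,"z":0,"ax":0,"ay":0,"az":0},{"jaw":5,"x":0,"y":0,"z":0,"ax":0,"ay":0,"az":0}]'
```

```text
t: 21.45
eef_pos: [0.5654, -0.0234, 0.0039]
tool_rot: [-0.0, 0.75, 0.662, 0.0]
contact_force: [0.0, -0.2, -2.6]
gripper_width: 0.235
```

Still hanging (-2.6 N); a few more small steps.

```bash

python3 -m crank '[{"jaw":5,"x":0,"y":0,"z":0.4,"ax":0,"ay":0,"az":0},{"jaw":5,"x":0,"y":0,"z":0.3,"ax":0,"ay":0,"az":0},{"jaw":5,"x":0,"y":0,"z":0,"ax":0,"ay":0,"az":0}]'
python3 -m crank '[{"jaw":5,"x":0,"y":0,"z":0.4,"ax":0,"ay":0,"az":0},{"jaw":5,"x":0,"y":0,"z":0,"ax":0,"ay":0,"az":0},{"jaw":5,"x":0,"y":0,"z":0,"ax":0,"ay":0,"az":0}]'
```

```text
t: 21.82
eef_pos: [0.5654, -0.0234, 0.0038]
tool_rot: [0.0, 0.75, 0.662, -0.0]
contact_force: [-2.0, -0.4, 5.8]
gripper_width: 0.233
t: 22.2
eef_pos: [0.5654, -0.0234, 0.0037]
tool_rot: [0.0, 0.75, 0.662, -0.0]
contact_force: [-2.7, -0.4, 9.1]
gripper_width: 0.235
```

Down (contact +9 N). Open to 45% only, to keep clear of the block, and lift.

```bash

python3 -m crank '[{"jaw":30,"x":0,"y":0,"z":-0.5,"ax":0,"ay":0,"az":0},{"jaw":45,"x":0,"y":0,"z":0,"ax":0,"ay":0,"az":0},{"jaw":45,"x":0,"y":0,"z":0,"ax":0,"ay":0,"az":0},{"jaw":45,"x":0,"y":0,"z":0,"ax":0,"ay":0,"az":0},{"jaw":45,"x":0,"y":0,"z":-8,"ax":0,"ay":0,"az":0},{"jaw":45,"x":0,"y":0,"z":-25,"ax":0,"ay":0,"az":0},{"jaw":45,"x":0,"y":0,"z":-45,"ax":0,"ay":0,"az":0},{"jaw":45,"x":0,"y":0,"z":-50,"ax":0,"ay":0,"az":0},{"jaw":45,"x":0,"y":0,"z":-45,"ax":0,"ay":0,"az":0},{"jaw":45,"x":-30,"y":-15,"z":-20,"ax":0,"ay":0,"az":0},{"jaw":45,"x":-45,"y":-20,"z":0,"ax":0,"ay":0,"az":0},{"jaw":45,"x":-45,"y":-20,"z":0,"ax":0,"ay":0,"az":0}]'
python3 -m crank '[{"jaw":45,"x":-50,"y":-15,"z":0,"ax":0,"ay":0,"az":0},{"jaw":45,"x":-50,"y":-10,"z":0,"ax":0,"ay":0,"az":0},{"jaw":45,"x":-50,"y":0,"z":0,"ax":0,"ay":0,"az":0},{"jaw":45,"x":-30,"y":0,"z":0,"ax":0,"ay":0,"az":0},{"jaw":45,"x":0,"y":0,"z":0,"ax":0,"ay":0,"az":0}]'
python3 - <<'E'
from h import *
c=eyes.calibration('top');p,d=eyes.read_camera('top');P=cloud(c,d);z=P[...,2]
for s,x,y,r,z0,z1 in(('block',.652,-.034,.07,.034,.06),('wrench',.565,-.023,.095,.007,.03),('press',.674,.1455,.09,.015,.032),('trays',.629,-.2136,.12,.07,.09),('jar',.562,-.399,.05,.06,.09),('cup',.407,.014,.05,.03,.06),('pack',.583,.433,.07,.026,.05)):
    m=(np.hypot(P[...,0]-x,P[...,1]-y)<r)&(z>z0)&(z<z1)
    if s=='wrench': m&=(np.abs((P[...,0]-.565)*.992-(P[...,1]+.023)*.125)<.045)
    Q=P[m];print(s,len(Q),rect(Q[:,:2]) if len(Q)>9 else'', 'zmed %.3f'%np.median(Q[:,2]))
cv2.imwrite('pics/t2.png',cv2.resize(p[130:280,150:450,::-1],None,fx=2.6,fy=2.6,interpolation=cv2.INTER_CUBIC))
E
```

```text
t: 23.7
eef_pos: [0.4952, -0.1366, 0.1972]
tool_rot: [0.001, 0.75, 0.662, 0.0]
contact_force: [0.5, -0.6, -0.7]
gripper_width: 0.45
t: 24.32
eef_pos: [0.4475, -0.3138, 0.1965]
tool_rot: [0.0, 0.752, 0.66, -0.0]
contact_force: [-0.4, 1.1, -0.2]
gripper_width: 0.45
block 384 c=(651.9,-36.1) long 99.3 short 54.6 ang 82.7 zmed 0.044
wrench 320 c=(565.4,-24.0) long 185.7 short 83.3 ang 81.9 zmed 0.015
press 552 c=(674.3,146.3) long 121.5 short 120.5 ang -6.9 zmed 0.024
trays 1281 c=(628.3,-213.5) long 159.9 short 119.3 ang -8.0 zmed 0.077
jar 47 c=(580.2,-405.9) long 43.0 short 15.6 ang 71.2 zmed 0.074
cup 92 c=(406.9,14.0) long 66.1 short 65.2 ang 44.2 zmed 0.044
pack 488 c=(582.8,432.5) long 92.8 short 71.4 ang 88.2 zmed 0.036
```

View pics/t2.png

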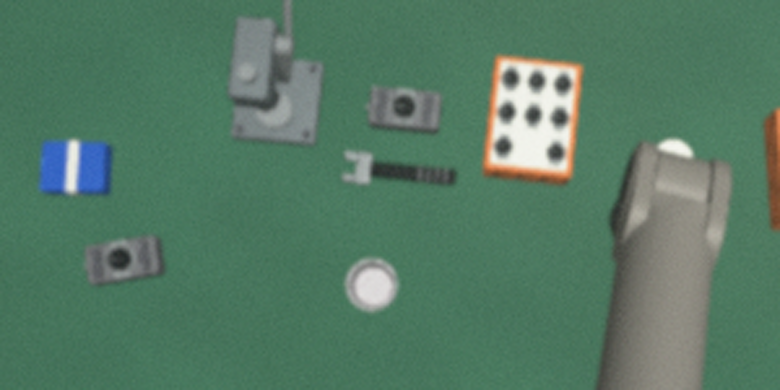

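The top view shows the block at (405,108) between press and trays, and the wrench below it at (400,170) with its jaws toward the press. The arm only hides part of the jar. I'll re-measure the wrench cleanly, since stray pixels widened its box.

```bash
python3 - <<'E'
from h import *
c=eyes.calibration('top');p,d=eyes.read_camera('top');P=cloud(c,d);z=P[...,2]
n,l,s,ce=cv2.connectedComponentsWithStats(((z>.008)&(z<.03)&(d>0)).astype(np.uint8),connectivity=4)
u,v=project(c,[[.565,-.024,.016]])[0].round().astype(int);Q=P[l==l[v,u]];print(l[v,u],len(Q),rect(Q[:,:2]))
A=np.radians(82.8);uu=np.array([np.cos(A),np.sin(A)]);s_=(Q[:,:2]-[.565,-.024])@uu;H=Q[s_<.04]
k=np.polyfit((H[:,:2]-[.565,-.024])@uu,(H[:,:2]-[.565,-.024])@[-uu[1],uu[0]],1);print('handle vs line deg %.2f off mm %.2f'%(np.degrees(k[0]),k[1]*1000),'tail/head',s_.min(),s_.max())
E
```

```text
756 288 c=(561.0,-23.5) long 161.5 short 46.3 ang 77.7
handle vs line deg -0.13 off mm -1.36 tail/head -0.08185657906872336 0.07934727342181694
```

```bash
python3 -c "
from station import ticket
print(ticket.hand_in())"
```

```text
the job is handed in; nothing more can be done
None
```

The bench is set up and the job is handed in, with about 25 s used on the robot's clock. I placed the block first, then the wrench, and lowered each one until the wrist force showed contact before opening the fingers.

- **Block:** it stands at (652, -36) mm with its long side at 82.7°. The target was (651.6, -34.0) mm at 82.8°, the midpoint of the line from press to trays.
- **Wrench:** it lies flat on the robot's side at about (565, -24) mm with its jaws toward the press. The handle is 0.1° off the press–trays line and centred on the block to about 2 mm. By those figures the gap to the block is about 50 mm.
- **Press, trays, cup and pack:** all measured within about 1 mm of where they started.

Two checks were less clear:
- **Wrench angle:** a bounding box around the whole wrench gave 77.7°, which disagrees with the line fitted to the handle. I trusted the handle fit because the box is distorted by the wide head and stray edge pixels.
- **Jar:** the arm hid part of it in the last view, so I couldn't re-measure it, though no move went near it.

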